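# Snap the food box shut

### The arm

A 6-joint arm with a two-finger parallel gripper is mounted at the origin on a cart in front of the work surface, level with it; the furniture and walls round the work are solid. World frame = base frame: x ahead of the robot, y to its left, z up, the work surface at z = 0. Lengths are in m, angles in rad, forces in N, time in s.
With the tool pointing down it reaches from about 0.35 to 0.95 m from the base axis. Payload 17.4 kg.
Tool frame: the origin (TCP) lies midway between the tips of the shut fingers; the grasp point (between the pads) lies 19 mm behind it; z points along the fingers, y is the direction in which the jaws open and shut (so a half turn about z gives the same grasp; the last joint's range is limited). The gripper opens to 93 mm and grips with 3 to 60 N. Pads are 15 mm wide; open, the fingers measure 128 mm over their backs; the gripper's body (75 mm by 188 mm) begins 65 mm behind the grasp point.
Start: joints at [-1.358, 0.116, 1.442, -0, 1.584, -0.038], TCP at [0.168, -0.654, 0.219] pointing down, gripper open.
Joint ranges: [-2.83, 2.83], [-0.83, 2.19], [0.07, 2.5], [-1.14, 4.28], [0.01, 3], [-2.97, 2.97]. Speed limits (rad/s): [1.89, 1.89, 2.22, 3.14, 3.14, 3.14].

### API

Orientations are given as a rotation vector (axis times angle).
In Python, from bench import monitor, optics, workorder gives the robot as it stands. The module is installed in compiled form; this text tells all that it offers.
- The arm moves only by the shell command python3 -m jog 'ROWS' [FORCE]. ROWS is JSON, a list of rows, each a list of 3 entries, a list of its own where there are three numbers: the turn, a rotation vector about the tool's x, y, z in rad, then the shift along the tool's x, y, z in mm, then the finger opening in mm, from 0 to 93. A call has 1 to 12 rows; each row is the pose to reach, as a shift and turn from the pose measured when the call began, along the tool's axes at that moment; what a row does not reach only later rows make up. A row lasts 1/12 s, in which the tool goes at most 41.7 mm and 7.16 degrees, less where a joint would pass 70% of its speed; a pose out of reach is approached as far as the arm can. A call with a gripper value outside its range is refused whole. The fingers move at their own pace and stop on an object; FORCE is the grip in N (left out, the last holds). Time passes only in rows, so rows that repeat a pose let the fingers close. It gives the time, the measured TCP pose, the force and the opening at its end, in the units of the state.
- monitor.get_state(): the state, without advancing time (a new reading comes with each control period).
- optics.read_camera(name): name is "scene" or "side" or "wrist"; returns the picture (384x512x3 uint8, red, green, blue); there is no depth.
- optics.camera_info(name): a dict with "mtx" (3x3 intrinsics, pixels), "world_to_cam" (4x4, takes a point from world to camera coordinates); the wrist camera has in their place "tool_from_camera" (4x4, takes a point from camera to tool coordinates, whose origin is the TCP and whose axes are the flange's). Camera axes: x right, y up, looking along -z (the intrinsics and any distortion apply to the point x, -y, -z); pixel columns grow to the right and rows downward; lengths in m; the calibration is good to about 2 mm. A picture is of the moment at which its call begins: read the wrist's pose just before it. camera_info takes no time and is no camera call.
- workorder.sign_off(): hands the job in, once; it reports no verdict.
The state is a dict: "clock": time; "joint_pos": joint angles; "joint_vel": joint speeds; "effort": joint torques, N m; "ee_pos": TCP position; "tool_rot": TCP orientation; "contact_force": force on the tool from outside, world axes, zero at the start; "torque": the same for the moment, N m; "finger_gap": finger opening in m.
Only numpy, scipy, OpenCV 4.12 (cv2) and the standard library are available. Lean on these libraries where they do the work, as an engineer would, in place of code of your own. Each camera call takes 0.05 s, during which the arm holds its last target.

### The job

The lid lies on the food box but its four dark rim sections still stand open: press them down with the fingertips, one section at a time, until every one has clicked fully shut. Only press: do not grip, lift or tip the box or crush it, let it stay about where it stands, and leave the glass, the shaker and the mug beside it undisturbed.

Things in the scene. Friction and masses are not known exactly. Their poses are not given: they have to be found in the camera images.
- food_box: clear food box with a pale teal lid on it, 160 (x) x 120 (y) mm, lid top 65 mm above its underside, about 0.9 kg, standing loose. Origin: centre of its underside; x the long way, z up. Lid panel and corners are seated and fixed; between the corners stand four dark teal hinged rim sections with three pale ribs each. Over 60 N from the robot crushes the box.
- snap_front (a joint): angle of the rim section on the short side that faces the robot at yaw 0 (box -x), 62 mm long, 33 mm wide, hinged on its inner edge 52 mm from the box centre. 0 open (free edge 13 mm above flush), 0.42 shut, flush with the lid. A snap: 6 to 8 N down at the press point starts it, less further on; past half way (0.21) it clicks home and stays, short of that it springs open.
- press_front (a point): point on top of that section where to press down: on its ribs, half-way along it, 22 mm out from its hinge line. It moves with the section, about 9 mm down in all; when shut it is at (-0.074, 0, 0.065) m in the box's frame. Axes of no use.
- snap_back (a joint): angle of the rim section on the short side away from the robot (box +x), 62 mm long, 33 mm wide, hinged on its inner edge 52 mm from the box centre. 0 open (free edge 13 mm above flush), 0.42 shut, flush with the lid. A snap: 6 to 8 N down at the press point starts it, less further on; past half way (0.21) it clicks home and stays, short of that it springs open.
- press_back (a point): point on top of that section where to press down: on its ribs, half-way along it, 22 mm out from its hinge line. It moves with the section, about 9 mm down in all; when shut it is at (0.074, 0, 0.065) m in the box's frame. Axes of no use.
- snap_left (a joint): angle of the rim section on the long side at box +y, 102 mm long, 33 mm wide, hinged on its inner edge 32 mm from the box centre. 0 open (free edge 13 mm above flush), 0.42 shut, flush with the lid. A snap: 6 to 8 N down at the press point starts it, less further on; past half way (0.21) it clicks home and stays, short of that it springs open.
- press_left (a point): point on top of that section where to press down: on its ribs, half-way along it, 22 mm out from its hinge line. It moves with the section, about 9 mm down in all; when shut it is at (0, 0.054, 0.065) m in the box's frame. Axes of no use.
- snap_right (a joint): angle of the rim section on the long side at box -y, 102 mm long, 33 mm wide, hinged on its inner edge 32 mm from the box centre. 0 open (free edge 13 mm above flush), 0.42 shut, flush with the lid. A snap: 6 to 8 N down at the press point starts it, less further on; past half way (0.21) it clicks home and stays, short of that it springs open.
- press_right (a point): point on top of that section where to press down: on its ribs, half-way along it, 22 mm out from its hinge line. It moves with the section, about 9 mm down in all; when shut it is at (0, -0.054, 0.065) m in the box's frame. Axes of no use.
- tumbler: clear drinking glass, 81 mm across, 91 mm high, loose, behind the box; not to be disturbed. Origin: centre of its underside, z up.
- shaker: glass salt shaker with grey top, 44 mm across, 90 mm high, loose, to the right of the box; not to be disturbed. Origin: centre of its underside, z up.
- pink_cup: pink mug, 84 mm across, 121 mm over its handle, 101 mm high, loose, to the left of the box; not to be disturbed. Origin: underside, middle of its length over the handle, z up.

How it is judged:
By the outcome, as a careful person would: the job done as asked, in the order asked, and still so for the second after the job is handed in, with the robot touching nothing.
It also fails if it takes over 54 s, if anything falls off the work surface, if the arm or the gripper's body presses on something with over 40 N, if the wrist force passes 120 N, or if a joint passes its speed limit or range.

## Working session

There is one attempt and no reset: what is moved stays moved. The work goes in short steps, Python scripts to look and compute and a shell command to move; the robot and the scene stay as the last step left them, time stands still between calls to the robot, and variables do not carry over. Pictures are saved under pics/ and viewed, and the job is handed in when it is done.

```bash
mkdir -p pics
python3 - <<'E'
from bench import monitor, optics
import cv2
s=monitor.get_state()
for k in s: print(k,s[k])
for n in("scene","side","wrist"):
    i=optics.camera_info(n); print(n,{k:(v.tolist() if hasattr(v,'tolist') else v) for k,v in i.items()})
    cv2.imwrite(f"pics/{n}0.png",cv2.cvtColor(optics.read_camera(n),cv2.COLOR_RGB2BGR))
E
```

```text
clock 0.0
joint_pos [-1.35783492e+00  1.16415635e-01  1.44227555e+00 -3.91576021e-05
  1.58404299e+00 -3.78033701e-02]
joint_vel [-9.89041077e-04 -8.86189298e-06  1.50420462e-03  9.15451870e-04
  1.24562897e-03 -6.47694746e-04]
effort [-2.19502181e-03 -7.21270466e+01 -6.22603726e+01  7.78218848e-02
  2.38007354e-02 -7.80734990e-05]
ee_pos [ 0.1674272  -0.65367046  0.21794625]
tool_rot [-3.11580617e+00 -3.92726589e-01  2.18025832e-04]
contact_force [-0.52453107 -0.27532387 -0.26870222]
torque [ 0.06564352  0.05158843 -0.04368929]
finger_gap 0.0927094235186222
scene {'mtx': [[417.73337400847925, 0.0, 258.4708641742022], [0.0, 417.73337400847925, 189.10062351450182], [0.0, 0.0, 1.0]], 'world_to_cam': [[0.8390099106178641, -0.543764877509336, -0.019548091268984123, -0.6338824449244154], [0.3849474282461775, 0.5678030122222564, 0.7276092473285274, -0.11968393430790837], [-0.38454888814253213, -0.6179963570269563, 0.6857132457009659, -0.872839462859333], [0.0, 0.0, 0.0, 1.0]]}
side {'mtx': [[486.09528781774696, 0.0, 255.55077338377154], [0.0, 486.09528781774696, 183.9843655653832], [0.0, 0.0, 1.0]], 'world_to_cam': [[0.8240797820105064, -0.5661397741416052, -0.019449139220267544, -0.5852205276212568], [0.2425946231775633, 0.3216814165640699, 0.9152425443797232, -0.11748169498496923], [-0.5118987807045969, -0.7589511330594519, 0.402433616812663, -1.0341004742226763], [0.0, 0.0, 0.0, 1.0]]}
wrist {'mtx': [[280.0637404308492, 0.0, 250.35396503611923], [0.0, 280.0637404308492, 195.10937924871268], [0.0, 0.0, 1.0]], 'tool_from_camera': [[-0.0004396065882134071, 0.9652638484974603, 0.2612766915167083, 0.07250901890312808], [0.9999998869521848, 0.0003769871072427708, 0.00028978670889544055, -0.0001696424120485318], [0.00018122268974697572, 0.261276789372096, -0.9652639051025084, -0.16562230705506217], [0.0, 0.0, 0.0, 1.0]]}
```

View pics/scene0.png

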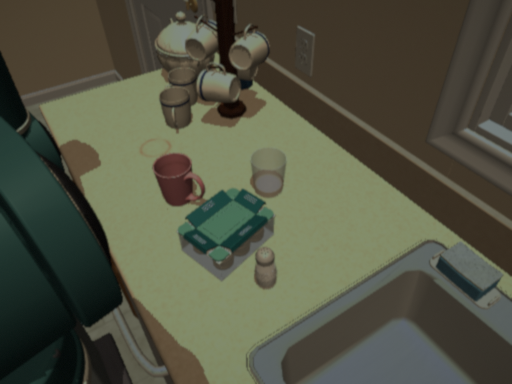

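View pics/side0.png

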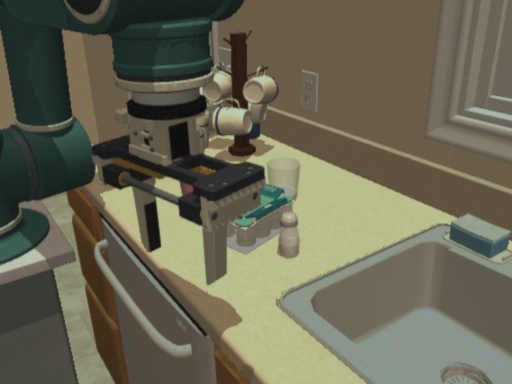

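View pics/wrist0.png

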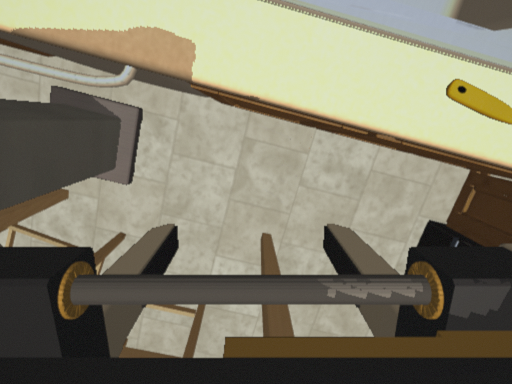

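The scene view shows the box at about (227,228), the mug at (177,180), the glass at (268,172) and the shaker at (265,268). I'll enlarge that region.

Run:
```python
import cv2
a=cv2.imread("pics/scene0.png")[140:300,140:300]
cv2.imwrite("pics/crop0.png",cv2.resize(cv2.convertScaleAbs(a,alpha=1.3),None,fx=3.75,fy=3.75,interpolation=cv2.INTER_CUBIC))
```

```text
(no output)
```

View pics/crop0.png

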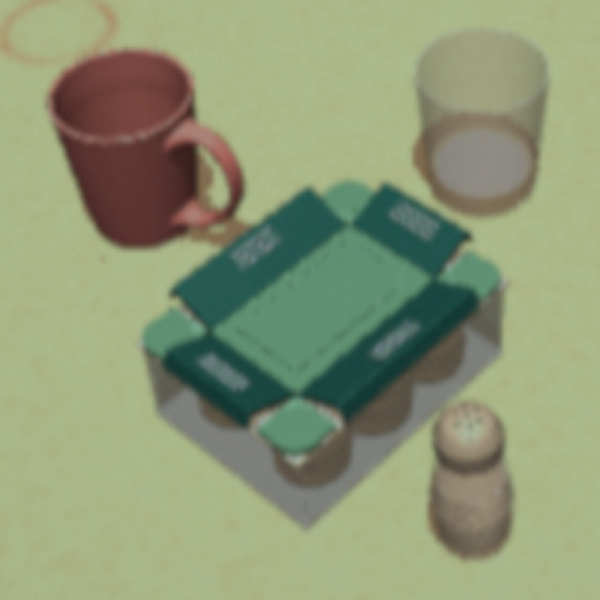

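```bash
cat > h.py <<'E'
import numpy as np, cv2
from bench import monitor, optics
from scipy.spatial.transform import Rotation as R
def ray(n,px,z,st=None):
    i=optics.camera_info(n);K=np.array(i["mtx"])
    if n=="wrist":
        T=np.eye(4);T[:3,:3]=R.from_rotvec(st["tool_rot"]).as_matrix();T[:3,3]=st["ee_pos"]
        C=T@np.array(i["tool_from_camera"])
    else: C=np.linalg.inv(np.array(i["world_to_cam"]))
    d=np.linalg.inv(K)@np.array([px[0],px[1],1.]);d=C[:3,:3]@np.array([d[0],-d[1],-d[2]])
    o=C[:3,3]; return o+d*(z-o[2])/d[2]
E
python3 - <<'E'
from h import *
P={ 'FL':(210,330),'BL':(348,228),'BR':(438,277),'FR':(298,392)}
q={}
for k,p in P.items():
    q[k]=ray("scene",(139.6+p[0]/3.75,139.6+p[1]/3.75),.065); print(k,q[k].round(4))
print("ctr",sum(q.values())/4)
print("len",[np.linalg.norm(q[a]-q[b]).round(4) for a,b in(("FL","BL"),("FR","BR"),("FL","FR"),("BL","BR"))])
d=q['BL']-q['FL']+q['BR']-q['FR'];print("yaw",np.arctan2(d[1],d[0]))
d=q['FL']-q['FR']+q['BL']-q['BR'];print("yaw",np.arctan2(-d[0],d[1]))
print("base corner FR",ray("scene",(139.6+306/3.75,139.6+527/3.75),0))
for n,p in dict(cupbase=(135,240),glassbase=(480,165),shakbase=(472,545)).items(): print(n,ray("scene",(139.6+p[0]/3.75,139.6+p[1]/3.75),0))
print(ray("scene",(139.6+240/3.75,139.6+180/3.75),0.05), "handle")
print(ray("scene",(139.6+472/3.75,139.6+430/3.75),0.085), "shaktop")
print(ray("scene",(139.6+480/3.75,139.6+80/3.75),0.091), "glasstop")
E
```

```text
FL [ 0.423  -0.2909  0.065 ]
BL [ 0.5202 -0.2663  0.065 ]
BR [ 0.5413 -0.3253  0.065 ]
FR [ 0.4409 -0.3524  0.065 ]
ctr [ 0.48133675 -0.30873756  0.065     ]
len [np.float64(0.1003), np.float64(0.104), np.float64(0.0641), np.float64(0.0626)]
yaw 0.2561704876844254
yaw 0.31342785054532213
base corner FR [ 0.42268035 -0.38244173  0.        ]
cupbase [ 0.43718869 -0.14381261  0.        ]
glassbase [ 0.64818979 -0.20558621  0.        ]
shakbase [ 0.48715478 -0.4383743   0.        ]
[ 0.49475613 -0.18291892  0.05      ] handle
[ 0.49131897 -0.43335456  0.085     ] shaktop
[ 0.63416301 -0.22723802  0.091     ] glasstop
```

```bash
cat >> h.py <<'E'
C=np.array([.481,-.309]);YAW=.28
def bw(x,y,c=None,yaw=None):
    c=C if c is None else c; yaw=YAW if yaw is None else yaw
    return np.array([c[0]+x*np.cos(yaw)-y*np.sin(yaw),c[1]+x*np.sin(yaw)+y*np.cos(yaw)])
def move(p,yawy):
    """target TCP p; tool y along world angle yawy mod pi, straight down"""
    s=monitor.get_state();R0=R.from_rotvec(s["tool_rot"]);print("clk",s["clock"],"ee",s["ee_pos"].round(4),"F",s["contact_force"].round(1),"j1,6",s["joint_pos"][[0,5]].round(2), "gap",round(s["finger_gap"],4))
    for k in(0,np.pi):
        y=np.array([np.cos(yawy+k),np.sin(yawy+k),0]);z=np.array([0,0,-1.]);x=np.cross(y,z)
        r=(R0.inv()*R.from_matrix(np.c_[x,y,z])).as_rotvec()
        print("turn",r.round(3),"shift mm",(1000*R0.inv().apply(np.array(p)-s["ee_pos"])).round(1))
PT=dict(front=(-.074,0),back=(.074,0),left=(0,.054),right=(0,-.054))
def goto(n,z): move([*bw(*PT[n]),z],YAW+(np.pi/2 if n in("front","back") else 0))
E
python3 -c "
from h import *
for n in PT: print(n,bw(*PT[n]).round(4)); goto(n,.13)"
```

```text
front [ 0.4099 -0.3295]
clk 0.15 ee [ 0.1675 -0.6537  0.2181] F [ 0.1 -0.1 -0.1] j1,6 [-1.36 -0.04] gap 0.093
turn [-0.000e+00  1.000e-03  3.112e+00] shift mm [ 315.3 -253.9   88.3]
turn [-0.001 -0.    -0.029] shift mm [ 315.3 -253.9   88.3]
back [ 0.5521 -0.2885]
clk 0.15 ee [ 0.1675 -0.6537  0.2181] F [ 0.1 -0.1 -0.1] j1,6 [-1.36 -0.04] gap 0.093
turn [-0.000e+00  1.000e-03  3.112e+00] shift mm [ 463.2 -258.2   88.4]
turn [-0.001 -0.    -0.029] shift mm [ 463.2 -258.2   88.4]
left [ 0.4661 -0.2571]
clk 0.15 ee [ 0.1675 -0.6537  0.2181] F [ 0.1 -0.1 -0.1] j1,6 [-1.36 -0.04] gap 0.093
turn [-1.0e-03 -1.0e-03 -1.6e+00] shift mm [ 387.7 -310.    88.4]
turn [-1.000e-03  1.000e-03  1.542e+00] shift mm [ 387.7 -310.    88.4]
right [ 0.4959 -0.3609]
clk 0.15 ee [ 0.1675 -0.6537  0.2181] F [ 0.1 -0.1 -0.1] j1,6 [-1.36 -0.04] gap 0.093
turn [-1.0e-03 -1.0e-03 -1.6e+00] shift mm [ 390.8 -202.1   88.3]
turn [-1.000e-03  1.000e-03  1.542e+00] shift mm [ 390.8 -202.1   88.3]
```

```bash
python3 -m jog '[[[0,0,-0.03],[30,-24,0],80],[[0,0,-0.03],[60,-48,0],40],[[0,0,-0.03],[90,-72,0],0],[[0,0,-0.03],[120,-96,0],0],[[0,0,-0.03],[150,-120,0],0],[[0,0,-0.03],[180,-145,0],0],[[0,0,-0.03],[210,-169,0],0],[[0,0,-0.03],[240,-193,0],0],[[0,0,-0.03],[270,-217,0],0],[[0,0,-0.03],[295,-238,20],0],[[0,0,-0.03],[315,-254,38],0],[[0,0,-0.03],[315,-254,38],0]]' 20
python3 - <<'E'
from h import *
goto("front",.09)
cv2.imwrite("pics/wrist1.png",cv2.cvtColor(optics.read_camera("wrist"),cv2.COLOR_RGB2BGR))
E
```

```text
clock: 1.15
ee_pos: [0.4107, -0.3256, 0.1768]
tool_rot: [-3.106, -0.444, 0.003]
contact_force: [-0.6, -0.7, -1.2]
finger_gap: 0.0173
clk 1.15 ee [ 0.4107 -0.3256  0.1768] F [-0.6 -0.7 -1.2] j1,6 [-0.72  0.57] gap 0.0173
turn [-2.000e-03 -7.000e-03 -3.138e+00] shift mm [-1.8  3.8 86.8]
turn [-0.005  0.001  0.004] shift mm [-1.8  3.8 86.8]
```

View pics/wrist1.png

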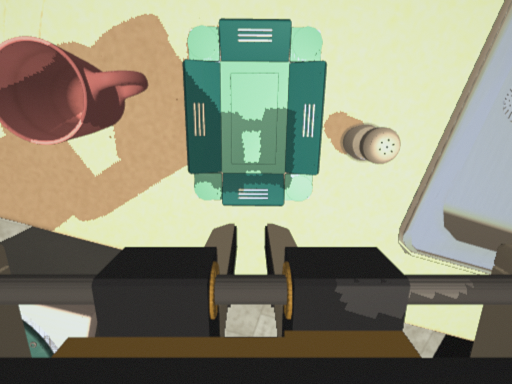

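The wrist picture shows the lid squarely. Rib centres are at about (255,35) back, (199,120) left, (308,121) right and (253,193) front. The panel corners are (221,61), (288,61), (287,173) and (221,173).

Run:
```python
from h import *
s={"ee_pos":np.array([.4107,-.3256,.1768]),"tool_rot":np.array([-3.106,-.444,.003])}
q=[ray("wrist",p,.065,s) for p in((221,61),(288,61),(287,173),(221,173))]
print([x.round(4) for x in q]);print("ctr",sum(q)/4,"sides",[round(np.linalg.norm(q[i]-q[i-1]),4) for i in range(4)])
r=dict(back=(255,35),left=(199,120),right=(308,121),front=(253,193))
w={k:ray("wrist",p,.074,s) for k,p in r.items()}
for k in w: print(k,w[k].round(4),"pred",bw(*PT[k]).round(4))
print(np.linalg.norm(w["back"]-w["front"]),np.linalg.norm(w["left"]-w["right"]), (w["back"]+w["front"])/2,(w["left"]+w["right"])/2)
d=w["back"]-w["front"];e=w["left"]-w["right"];print("yaw",np.arctan2(d[1],d[0]),np.arctan2(-e[0],e[1]))
goto("front",.09)
```

```text
[array([ 0.5216, -0.2648,  0.065 ]), array([ 0.5386, -0.3232,  0.065 ]), array([ 0.4403, -0.3545,  0.065 ]), array([ 0.4217, -0.2909,  0.065 ])]
ctr [ 0.48054257 -0.30835022  0.065     ] sides [np.float64(0.1033), np.float64(0.0608), np.float64(0.1031), np.float64(0.0663)]
back [ 0.5482 -0.289   0.074 ] pred [ 0.5521 -0.2885]
left [ 0.4661 -0.2592  0.074 ] pred [ 0.4661 -0.2571]
right [ 0.4935 -0.3563  0.074 ] pred [ 0.4959 -0.3609]
front [ 0.4131 -0.3269  0.074 ] pred [ 0.4099 -0.3295]
0.14041143964708172 0.10091223815945739 [ 0.48065171 -0.30795341  0.074     ] [ 0.47978218 -0.30777596  0.074     ]
yaw 0.27377351459841137 0.2746898190518542
clk 1.2 ee [ 0.41   -0.3274  0.1785] F [-0.3 -0.8 -0.2] j1,6 [-0.72  0.56] gap 0.014
turn [-2.000e-03 -5.000e-03 -3.138e+00] shift mm [-0.6  2.2 88.5]
turn [-0.003  0.001  0.004] shift mm [-0.6  2.2 88.5]
```

```bash
sed -i 's/^C=.*/C=np.array([.4805,-.3083]);YAW=.275/' h.py
python3 -c "
from h import *
goto('front',.082)"
python3 -m jog '[[[0,0,0],[0,1,25],0],[[0,0,0],[0,2,50],0],[[0,0,0],[0,2,70],0],[[0,0,0],[0,2,85],0],[[0,0,0],[0,2,92],0],[[0,0,0],[0,2,93],0],[[0,0,0],[0,2,93],0]]'
python3 -c "
from h import *
goto('front',.065)"
```

```text
clk 1.2 ee [ 0.41   -0.3274  0.1785] F [-0.3 -0.8 -0.2] j1,6 [-0.72  0.56] gap 0.014
turn [-2.000e-03 -5.000e-03 -3.133e+00] shift mm [-0.9  1.  96.5]
turn [-0.003  0.001  0.009] shift mm [-0.9  1.  96.5]
clock: 1.78
ee_pos: [0.4103, -0.3297, 0.0862]
tool_rot: [-3.107, -0.443, 0.002]
contact_force: [0.2, -0.8, 0.4]
finger_gap: 0.0005
clk 1.7833 ee [ 0.4103 -0.3297  0.0862] F [ 0.2 -0.8  0.4] j1,6 [-0.73  0.56] gap 0.0005
turn [-2.000e-03 -4.000e-03 -3.133e+00] shift mm [-0.6 -1.5 21.2]
turn [-0.003  0.001  0.008] shift mm [-0.6 -1.5 21.2]
```

```bash
python3 -m jog '[[[0,0,0],[0,-1.5,5],0],[[0,0,0],[0,-1.5,8],0],[[0,0,0],[0,-1.5,10],0],[[0,0,0],[0,-1.5,12],0],[[0,0,0],[0,-1.5,13],0],[[0,0,0],[0,-1.5,14],0]]'
```

```text
clock: 2.28
ee_pos: [0.41, -0.3284, 0.0725]
tool_rot: [-3.108, -0.443, 0.002]
contact_force: [-0.0, 0.1, 1.4]
finger_gap: 0.0006
```

```bash
python3 -m jog '[[[0,0,0],[0,0,1],0],[[0,0,0],[0,0,2],0],[[0,0,0],[0,0,3],0],[[0,0,0],[0,0,3],0]]'
```

```text
clock: 2.62
ee_pos: [0.4099, -0.3282, 0.0692]
tool_rot: [-3.108, -0.443, 0.002]
contact_force: [0.3, -0.6, -0.2]
finger_gap: 0.0006
```

Run:
```python
from h import *
o=[]
for n,b in(("scene",(150,290,150,290)),("side",(180,300,170,310))):
    a=cv2.cvtColor(optics.read_camera(n),cv2.COLOR_RGB2BGR)[b[0]:b[1],b[2]:b[3]]
    o.append(cv2.resize(cv2.convertScaleAbs(a,alpha=1.4),(400,400*a.shape[0]//a.shape[1]),interpolation=cv2.INTER_CUBIC)[:342])
cv2.imwrite("pics/p2.png",np.hstack(o))
```

```text
(no output)
```

View pics/p2.png

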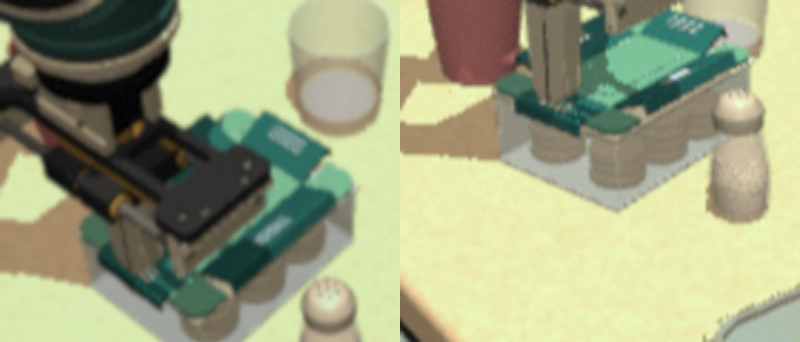

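The side view shows the fingertip on the front section at about (555,105), which seems lower than before, so I'll press further.

```bash
python3 -m jog '[[[0,0,0],[0,0,1],0],[[0,0,0],[0,0,2],0],[[0,0,0],[0,0,3],0],[[0,0,0],[0,0,3],0]]'
```

```text
clock: 3.05
ee_pos: [0.4099, -0.3282, 0.0662]
tool_rot: [-3.108, -0.443, 0.002]
contact_force: [-0.1, -0.0, 0.0]
finger_gap: 0.0003
```

```bash
python3 -m jog '[[[0,0,0],[0,0,1],0],[[0,0,0],[0,0,1.5],0],[[0,0,0],[0,0,1.5],0]]'
```

```text
clock: 3.3
ee_pos: [0.41, -0.3283, 0.0651]
tool_rot: [-3.108, -0.443, 0.002]
contact_force: [-1.6, 1.1, 4.1]
finger_gap: 0.0002
```

```bash
python3 -m jog '[[[0,0,0],[0,0,0.7],0],[[0,0,0],[0,0,1],0],[[0,0,0],[0,0,1],0]]'
```

```text
clock: 3.55
ee_pos: [0.41, -0.3284, 0.065]
tool_rot: [-3.108, -0.443, 0.002]
contact_force: [-3.8, 4.1, 10.0]
finger_gap: 0.0004
```

```bash
python3 -m jog '[[[0,0,0],[0,0,-12],0],[[0,0,0],[0,0,-25],0],[[0,0,0],[10,0,-30],0],[[0,0,0],[40,0,-30],0],[[0,0,0],[70,0,-30],0],[[0,0,0],[100,0,-30],0],[[0,0,0],[125,0,-30],0],[[0,0,0],[143,0,-30],0],[[0,0,0],[147,0,-30],0],[[0,0,0],[147,0,-30],0],[[0,0,0],[147,0,-30],0]]'
python3 -c "
from h import *
goto('back',.080)"
```

```text
clock: 4.47
ee_pos: [0.551, -0.2873, 0.095]
tool_rot: [-3.108, -0.444, 0.002]
contact_force: [1.0, 0.4, -0.5]
finger_gap: 0.0003
clk 4.4667 ee [ 0.551  -0.2873  0.095 ] F [ 1.   0.4 -0.5] j1,6 [-0.52  0.76] gap 0.0003
turn [-2.000e-03 -4.000e-03 -3.133e+00] shift mm [ 0.4  1.1 15. ]
turn [-0.002  0.001  0.009] shift mm [ 0.4  1.1 15. ]
```

```bash
python3 -m jog '[[[0,0,0.009],[0,1,10],0],[[0,0,0.009],[0.5,1,16],0],[[0,0,0.009],[0.5,1,19],0],[[0,0,0.009],[0.5,1,21],0],[[0,0,0.009],[0.5,1,23],0],[[0,0,0.009],[0.5,1,25],0],[[0,0,0.009],[0.5,1,26],0],[[0,0,0.009],[0.5,1,27],0],[[0,0,0.009],[0.5,1,28],0],[[0,0,0.009],[0.5,1,29],0],[[0,0,0.009],[0.5,1,29],0]]'
```

```text
clock: 5.38
ee_pos: [0.5517, -0.288, 0.0657]
tool_rot: [-3.11, -0.43, 0.003]
contact_force: [0.4, -0.1, -0.3]
finger_gap: 0.0005
```

```bash
python3 -m jog '[[[0,0,0],[0,0,1],0],[[0,0,0],[0,0,2],0],[[0,0,0],[0,0,2],0]]'
```

```text
clock: 5.63
ee_pos: [0.5519, -0.2881, 0.065]
tool_rot: [-3.11, -0.43, 0.002]
contact_force: [-4.9, 2.3, 10.6]
finger_gap: 0.0005
```

```bash
python3 -m jog '[[[0,0,0],[0,0,-15],0],[[0,0,0],[0,0,-30],0],[[0,0,0],[0,0,-35],0],[[0,0,0],[0,0,-35],0]]'
python3 -c "
from h import *
goto('left',.095)"
```

```text
clock: 5.97
ee_pos: [0.5527, -0.2885, 0.102]
tool_rot: [-3.112, -0.43, -0.002]
contact_force: [-0.0, -0.7, -0.1]
finger_gap: 0.0006
clk 5.9667 ee [ 0.5527 -0.2885  0.102 ] F [-0.  -0.7 -0.1] j1,6 [-0.52  0.77] gap 0.0006
turn [ 1.000e-03 -1.000e-03 -1.571e+00] shift mm [-74.8 -54.6   6.9]
turn [-1.000e-03 -1.000e-03  1.571e+00] shift mm [-74.8 -54.6   6.9]
```

```bash
python3 -m jog '[[[0,0,-0.12],[-10,-8,0],0],[[0,0,-0.24],[-20,-16,0],0],[[0,0,-0.36],[-30,-24,0],0],[[0,0,-0.48],[-40,-32,0],0],[[0,0,-0.6],[-50,-40,0],0],[[0,0,-0.72],[-60,-48,0],0],[[0,0,-0.84],[-70,-54,0],0],[[0,0,-0.96],[-75,-54.5,0],0],[[0,0,-1.08],[-75,-54.5,0],0],[[0,0,-1.2],[-75,-54.5,0],0],[[0,0,-1.32],[-75,-54.5,0],0],[[0,0,-1.44],[-75,-54.5,0],0]]'
python3 -m jog '[[[0,0,-0.12],[0,0,0],0],[[0,0,-0.2],[0,0,0],0],[[0,0,-0.2],[0,0,0],0]]'
python3 -c "
from h import *
goto('left',.080)"
```

```text
clock: 6.97
ee_pos: [0.4655, -0.2563, 0.1013]
tool_rot: [2.049, 2.381, 0.001]
contact_force: [0.5, 0.1, -0.0]
finger_gap: 0.0006
clock: 7.22
ee_pos: [0.4653, -0.2562, 0.1006]
tool_rot: [-1.796, -2.578, -0.001]
contact_force: [0.4, 0.4, -0.8]
finger_gap: 0.0005
clk 7.2167 ee [ 0.4653 -0.2562  0.1006] F [ 0.4  0.4 -0.8] j1,6 [-0.55 -0.91] gap 0.0005
turn [ 0.001 -0.001  0.079] shift mm [-0.3  0.5 20.6]
turn [ 1.000e-03  1.000e-03 -3.063e+00] shift mm [-0.3  0.5 20.6]
```

```bash
python3 -m jog '[[[0,0,0.08],[0,0.5,10],0],[[0,0,0.08],[0,0.5,18],0],[[0,0,0.08],[0,0.5,23],0],[[0,0,0.08],[0,0.5,26],0],[[0,0,0.08],[0,0.5,28],0],[[0,0,0.08],[0,0.5,30],0],[[0,0,0.08],[0,0.5,32],0],[[0,0,0.08],[0,0.5,33],0],[[0,0,0.08],[0,0.5,34],0],[[0,0,0.08],[0,0.5,34.7],0],[[0,0,0.08],[0,0.5,34.7],0]]'
```

```text
clock: 8.13
ee_pos: [0.4657, -0.2561, 0.0658]
tool_rot: [-1.897, -2.504, -0.001]
contact_force: [-0.1, -0.1, 0.2]
finger_gap: 0.0007
```

```bash
python3 -m jog '[[[0,0,0],[0,0,1],0],[[0,0,0],[0,0,2],0],[[0,0,0],[0,0,2],0]]'
```

```text
clock: 8.38
ee_pos: [0.4659, -0.2562, 0.065]
tool_rot: [1.897, 2.504, 0.001]
contact_force: [-4.6, 3.2, 12.0]
finger_gap: 0.0002
```

```bash
python3 -m jog '[[[0,0,0],[0,0,-10],0],[[0,0,0],[0,0,-25],0],[[0,0,0],[-10,0,-32],0],[[0,0,0],[-40,0,-34],0],[[0,0,0],[-70,0,-34],0],[[0,0,0],[-95,0,-34],0],[[0,0,0],[-107,0,-34],0],[[0,0,0],[-108,0,-34],0],[[0,0,0],[-108,0,-34],0],[[0,0,0],[-108,0,-34],0]]'
python3 -c "
from h import *
goto('right',.080)"
```

```text
clock: 9.22
ee_pos: [0.4949, -0.3595, 0.0988]
tool_rot: [-1.897, -2.504, -0.002]
contact_force: [-1.2, 0.7, -0.1]
finger_gap: 0.0009
clk 9.2167 ee [ 0.4949 -0.3595  0.0988] F [-1.2  0.7 -0.1] j1,6 [-0.67 -0.94] gap 0.0009
turn [ 0.001 -0.001 -0.001] shift mm [-0.9 -0.  18.8]
turn [-1.000e-03 -1.000e-03  3.141e+00] shift mm [-0.9 -0.  18.8]
```

```bash
python3 -m jog '[[[0,0,0],[-0.8,0,8],0],[[0,0,0],[-0.8,0,16],0],[[0,0,0],[-0.8,0,21],0],[[0,0,0],[-0.8,0,24],0],[[0,0,0],[-0.8,0,26],0],[[0,0,0],[-0.8,0,28],0],[[0,0,0],[-0.8,0,30],0],[[0,0,0],[-0.8,0,31],0],[[0,0,0],[-0.8,0,32],0],[[0,0,0],[-0.8,0,33],0],[[0,0,0],[-0.8,0,33],0]]'
```

```text
clock: 10.13
ee_pos: [0.4951, -0.3601, 0.0656]
tool_rot: [-1.897, -2.504, -0.002]
contact_force: [-0.4, 0.2, -0.6]
finger_gap: 0.0006
```

```bash
python3 -m jog '[[[0,0,0],[0,0,1],0],[[0,0,0],[0,0,2],0],[[0,0,0],[0,0,2],0]]'
```

```text
clock: 10.38
ee_pos: [0.4952, -0.3603, 0.065]
tool_rot: [1.897, 2.504, 0.002]
contact_force: [-5.3, 3.5, 11.6]
finger_gap: 0.0005
```

```bash
python3 -m jog '[[[0,0,0],[0,0,-15],0],[[0,0,0],[0,0,-40],0],[[0,0,0],[0,0,-75],0],[[0,0,0],[-15,0,-110],0],[[0,0,0],[-35,0,-140],0],[[0,0,0],[-55,0,-150],0],[[0,0,0],[-75,0,-150],0],[[0,0,0],[-80,0,-150],0],[[0,0,0],[-80,0,-150],0]]'
python3 - <<'E'
from h import *
s=monitor.get_state();print(s["ee_pos"],s["tool_rot"],s["contact_force"])
a=cv2.cvtColor(optics.read_camera("wrist"),cv2.COLOR_RGB2BGR);cv2.imwrite("pics/w3.png",a)
o=[]
for n,b in(("scene",(150,290,150,290)),("side",(180,300,170,310))):
    a=cv2.cvtColor(optics.read_camera(n),cv2.COLOR_RGB2BGR)[b[0]:b[1],b[2]:b[3]]
    o.append(cv2.resize(cv2.convertScaleAbs(a,alpha=1.4),(400,400*a.shape[0]//a.shape[1]),interpolation=cv2.INTER_CUBIC)[:342])
cv2.imwrite("pics/p3.png",np.hstack(o))
E
```

```text
clock: 11.13
ee_pos: [0.5167, -0.4382, 0.2141]
tool_rot: [-1.898, -2.503, -0.002]
contact_force: [-0.3, 0.4, -0.8]
finger_gap: 0.0005
[ 0.51671521 -0.43818825  0.2140946 ] [-1.89769331e+00 -2.50265583e+00 -1.62077127e-03] [-0.29894337  0.35085882 -0.80799159]
```

View pics/w3.png

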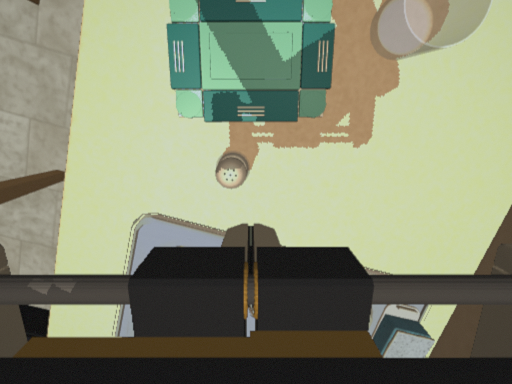

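View pics/p3.png

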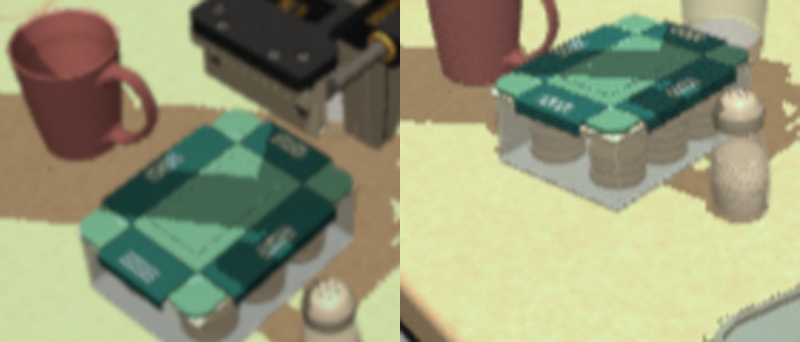

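All four sections look flush in both views. The ribs in the scene crop are at about (165,165), (290,147), (138,265) and (277,238). I'll check these against the shut geometry.

Run:
```python
from h import *
P=dict(left=(165,165),back=(290,147),front=(138,265),right=(277,238),tipL_F=(103,205),tipL_B=(213,123))
for k,p in P.items():
    w=ray("scene",(149.7+p[0]/2.857,149.7+p[1]/2.857),.065)[:2]-C
    c,s=np.cos(YAW),np.sin(YAW);print(k,"box frame",(c*w[0]+s*w[1]).round(4),(-s*w[0]+c*w[1]).round(4))
s=dict(ee_pos=np.array([.5167,-.4382,.2141]),tool_rot=np.array([-1.8977,-2.5027,-.0016]))
for k,p in dict(front=(179,56),back=(322,56),right=(251,111),rout=(251,121),fout=(168,56),bout=(334,56),lrib=(251,1)).items():
    w=ray("wrist",p,.065,s)[:2]-C;c,q=np.cos(YAW),np.sin(YAW);print(k,"box",(c*w[0]+q*w[1]).round(4),(-q*w[0]+c*w[1]).round(4))
```

```text
left box frame 0.0021 0.0544
back box frame 0.0731 -0.0016
front box frame -0.0729 0.0013
right box frame 0.0034 -0.0526
tipL_F box frame -0.0523 0.0592
tipL_B box frame 0.055 0.0587
front box -0.0732 0.0008
back box 0.0736 0.0005
right box 0.0006 -0.0535
rout box 0.0006 -0.0639
fout box -0.0845 0.0008
bout box 0.0859 0.0005
lrib box 0.0008 0.0499
```

All four ribs sit at their shut positions and the box hasn't moved. The arm is clear, so I'm handing in.

```bash
python3 -c "
from bench import workorder,monitor
print(monitor.get_state()['clock'],workorder.sign_off())"
```

```text
the job is handed in; nothing more can be done
11.2833 None
```

I pressed the four rim sections down one at a time with the closed fingertips, in the order front, back, left, right. All four look fully shut, and I handed the job in at 11.3 s.

- **Presses:** each section offered no resistance from after the click down to flush. It then stopped the fingertips firmly at z = 0.065 m, the flush lid height. The highest reading at the end of a move was about 13 N, well under the 60 N that would crush the box.
- **Rim sections:** in the final scene and side pictures all four lie flush. Seven of the eight rib positions, from the scene and wrist cameras, lie within about 4 mm of the shut positions.
- **One reading disagreed:** the wrist camera put the left rib at y = 0.050 m instead of 0.054 m, because it was cut off at the edge of that picture. The scene camera put it at 0.054 m.
- **Surroundings:** the same rib readings show the box where it stood. The mug, glass and shaker look undisturbed in the pictures, but I did not re-measure them. The arm was clear of everything at hand-in.

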